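# Bolt the loaf carrier and hold it up by its handle

### The arm

A 6-joint arm with a two-finger parallel gripper is mounted at the origin on the work surface. World frame = base frame: x ahead of the robot, y to its left, z up, the work surface at z = 0. Lengths are in mm, angles in rad, forces in N, time in s.
With the tool pointing down it reaches from about 350 to 975 mm from the base axis. Payload 17.4 kg.
Tool frame: the origin (TCP) lies at the very end of the fingers, on their centre line; the grasp point (between the pads) lies 19 mm behind it; z points along the fingers, y is the line along which they close (so a half turn about z gives the same grasp; the last joint's range is limited). The gripper opens to 85 mm and grips with 20 to 120 N. Pads are 22 mm wide; open, the fingers measure 114 mm over their backs; the gripper's body (76 mm by 85 mm) begins 54 mm behind the grasp point. The pads swing forward as they close: fully open they stand 13 mm farther back than shut.
Start: joints at [-1.308, 0.116, 1.442, -0, 1.584, -0.038], TCP at [199.982, -644.701, 231.303] pointing down, gripper open.
Joint ranges: [-2.83, 2.83], [-0.83, 2.19], [0.07, 2.5], [-1.14, 4.28], [0.01, 3], [-2.97, 2.97]. Speed limits (rad/s): [1.89, 1.89, 2.22, 3.14, 3.14, 3.14].

### API

Orientations are given as a unit quaternion [w, x, y, z].
In Python, from cell import manip gives the robot as it stands.
- The arm moves only by the tool apply_moves, never from a script. Its argument "targets" is a list of rows, each an object with "travel": the shift along the tool's x, y, z in units of 0.03 m (1.0 is 0.03 m), a list of three; "delta_rot": the turn, a rotation vector about the tool's x, y, z in units of 30 degrees (1.0 is 30 degrees), a list of three; "gripper": the closure, from 0 (fully open) to 1 (shut). A call has 1 to 20 rows; each row shifts and turns the commanded pose from where the row before left it, along the tool's axes as they then stand; what a row does not reach is not made up. A row lasts 1/12 s, in which the tool goes at most 41.7 mm and 7.16 degrees, less where a joint would pass 70% of its speed; a pose out of reach is approached as far as the arm can. A call with a number of a shift or a turn outside -1 to 1 is refused whole. A call with a gripper value outside its range is refused whole. The fingers move at their own pace and stop on an object; "squeeze" is the grip in N (left out, the last holds). Time passes only in rows, so rows that do not move let the fingers close. It gives the time, the measured TCP pose, the force, the opening and the grip force at its end, in the units of the state.
- manip.get_state(): the state, without advancing time (a new reading comes with each control period).
- manip.get_image(name): name is "side" or "top" or "wrist"; returns a dict with "frame" (384x512x3 uint8, red, green, blue), "intrinsics" (3x3 intrinsics, pixels), "R" (3x3) and "t" (3): a world point X has camera coordinates R X + t. Camera axes: x right, y down, z forward; pixel columns grow to the right and rows downward; lengths in mm; the calibration is good to about 2 mm. A picture is of the moment at which its call begins. There is no depth.
- manip.job_done(): hands the job in; it is judged then, once.
The state is a dict: "clock": time; "q": joint angles; "joint_velocities": joint speeds; "joint_torque": joint torques, N m; "eef_pos": TCP position; "tcp_rot": TCP orientation; "wrist_force": force on the tool from outside, world axes, zero at the start; "moment": the same for the moment, N m; "opening": finger opening in mm; "gripper_force": force on a finger pad.
Only numpy, scipy, OpenCV 4.12 (cv2) and the standard library are available. Lean on these libraries where they do the work, as an engineer would, in place of code of your own. Each camera call takes 0.05 s, during which the arm holds its last target. There are 200 camera calls.

### The job

The blue loaf carrier is going out by the back door: push the bolt on its lid all the way home through the brass keeper so that the lid is locked to the box, then pick the carrier up by the wooden handle on the lid. Keep it level and hold it still about 10 cm clear of the counter with nothing but your grip on the handle carrying it, and finish while still holding it there. Leave everything else on the counter where it is.

Things in the scene. Friction and masses are not known exactly. Their poses are not given: they have to be found in the camera images.
- carrier: The box of the loaf carrier: open blue box 280 (x) x 140 (y) x 80 (z) mm, walls 6 mm, loose on the counter. Origin: centre of its underside; z up. Its +x end wall carries a brass keeper, x = 140 to 150 mm: an opening 18 mm wide (y) from z = 86 to 104 mm under a bridge that reaches z = 113 mm. Its -x end carries a brass catch (top at z = 100 mm) that hooks 2 mm above the lid's edge, x = -146 to -120 mm. Box 0.3 to 0.6 kg. Unbolted, the lid's bolt end lifts off without the box.
- lid: The separate light wood lid, plate 276 x 140 x 8 mm, lying on the box's walls (2.5 mm play all round) with its axes along the box's. Origin: centre of the plate's underside, 80 mm above the box's underside. 0.2 kg. It carries the handle and the bolt.
- handle (a point): Centre of the carrier's dark wooden handle bar, 84 mm long (lid's x), 16 mm wide (y), 16 mm high (z), 52 mm above the lid plate's upper face, above the carrier's middle (140 mm above the box's underside). 44 mm free below the bar; posts 12 mm thick at x = +-35 mm. The axes are the lid's. About 1 kg at most hangs from it, with the centre of mass within 10 mm of the handle's middle along x.
- bolt_knob (a point): A point in the middle of the bolt's red knob, a vertical cylinder 16 mm in diameter and 32 mm high; this point is 15 mm below its top, 39 mm above the box walls' upper edge. The knob stands on the bolt's centre line (y = 0 of the lid) at lid x = 78 mm when fully open and 116 mm when fully shut, free on both y sides; handle bar's end at x = 42 mm. Axes are the lid's.
- bolt (a joint): Slide of the bolt (steel, 10 mm thick) on the lid, m: 0 fully open, 0.038 fully home against its stop. It moves along the lid's +x, towards the keeper; the tip enters the keeper at about 0.022 and comes out of its far face at about 0.032. Friction about 0.8 N; it stays where it is left. It may start partly advanced.
- shield: Stainless pouring shield for the tall white mixer (fixed, 340 mm high, far left of the counter beside the robot): a ring of 220 mm diameter, 45 mm high, with a sloping chute to its +x, up to 95 mm high, reaching 185 mm from the centre. Loose. Origin: centre of its underside.
- pan0: Aluminium loaf pan, 235 x 137 mm over its rim, 62 mm high, loose. Origin: centre of its underside.
- pan1: A second pan like pan0.
- pitcher: Green ceramic pitcher, 100 mm in diameter, 125 mm high, its handle reaching 84 mm to its +y. Loose. Origin: centre of its underside.
- jar: Glass jar with a red cap, 84 mm in diameter, 150 mm high. Loose. Origin: centre of its underside.
- crock: White crock with kitchen utensils, 110 mm in diameter, 240 mm high over the utensils. Loose. Origin: centre of its underside.
Things that resemble listed ones, but are neither listed nor needed, are in the scene too. What is meant by the jar is not pink, and is the smaller of those in its own colour.

How it is judged (in metres and radians):
On the way, in this order (a step that is already met when the one before it is completed fails the run):
1. the bolt is pushed home through the keeper while the carrier still stands on the counter (value of joint bolt above 0.034 m and height (world z) of carrier below 0.01 m), for 0.2 s.
2. the bolted carrier is off the counter, level (value of joint bolt above 0.034 m and height (world z) of carrier above 0.06 m and angle between carrier's own z axis and vertical below 0.12 rad), for 0.5 s.
At the end, for the whole second after the job is handed in: The bolt is home (beyond 34 of 38 mm), the lid still on the box, and the gripper holds the carrier by the lid's handle with its underside 60 to 180 mm above the counter, within 0.12 rad (7 degrees) of level, still (below 30 mm/s and 0.15 rad/s), resting on nothing else (all of step 2 and height (world z) of carrier below 0.18 m and z of lid in the frame of carrier between 0.075 and 0.087 m and linear speed of carrier below 0.03 m/s and angular speed of carrier below 0.15 rad/s and contact force between the fingers and lid above 1 N and distance between the grasp point and handle below 0.05 m and contact force between carrier and shield below 0.3 N and contact force between carrier and pan0 below 0.3 N and contact force between carrier and pan1 below 0.3 N and contact force between carrier and pitcher below 0.3 N and contact force between carrier and jar below 0.3 N and contact force between carrier and crock below 0.3 N); the arm keeps its last pose, push and grip.
It fails at once if something else on the counter is moved by more than 30 mm (distance of any of shield, pan0, pan1, pitcher, jar, crock from where it was at the start of the episode above 0.03 m).
It fails at once if something else on the counter is knocked over (angle between any of pitcher, jar, crock's own z axis and vertical above 0.5 rad).
It fails at once if the carrier is tipped by more than 0.3 rad (17 degrees) (angle between carrier's own z axis and vertical above 0.3 rad).
It also fails if it takes over 42 s, if anything falls off the work surface, if the arm or the gripper's body presses on something with over 40 N, if the wrist force passes 120 N, or if a joint passes its speed limit or range.

## Working session

There is one attempt and no reset: what is moved stays moved. The work goes in short steps, Python scripts to look and compute and a tool call to move; the robot and the scene stay as the last step left them, time stands still between calls to the robot, and variables do not carry over. Pictures are saved under pics/ and viewed, at most 10 in all, crops included, and the job is handed in when it is done.

Besides the shell and the picture viewer there is one more tool, called after "Call:" as name(argument=value, ...), one argument or row to a line, values as JSON. apply_moves: Moves the arm, as the interface text tells. Shifts and turns lie within -1 to 1; 1 stands for 0.03 m of shift or 30 degrees of turn. Its arguments: {"type":"object","properties":{"targets":{"type":"array"},"squeeze":{"type":"number"}},"required":["targets"]}

```bash
mkdir -p pics
cat > h.py <<'E'
import numpy as np,cv2
from cell import manip
def grab(n,f):
    d=manip.get_image(n); cv2.imwrite('pics/'+f+'.png',cv2.cvtColor(d['frame'],cv2.COLOR_RGB2BGR))
    np.savez('pics/'+f+'.npz',K=d['intrinsics'],R=d['R'],t=d['t'],f=d['frame']); return d
def ray(d,uv):
    K,R,t=[np.array(d[k],float) for k in(('intrinsics','R','t') if 'intrinsics' in d else ('K','R','t'))]
    t=t.ravel();v=R.T@np.linalg.inv(K)@np.array([uv[0],uv[1],1.]);return -R.T@t,v/np.linalg.norm(v)
def onz(d,uv,z):
    c,v=ray(d,uv);return c+v*(z-c[2])/v[2]
def proj(d,X):
    K,R,t=[np.array(d[k],float) for k in(('intrinsics','R','t') if 'intrinsics' in d else ('K','R','t'))]
    p=K@(R@np.array(X,float)+t.ravel());return p[:2]/p[2]
E
python3 - <<'E'
from h import *
a=[grab(n,n+'0') for n in('top','side')]
cv2.imwrite('pics/both.png',cv2.cvtColor(cv2.resize(np.vstack([x['frame'] for x in a]),(800,1200)),cv2.COLOR_RGB2BGR)[:600]);
for x in a:print(ray(x,(256,192)))
print(manip.get_state())
E
```

```text
(array([ 317.8038089 ,    2.37756447, 1447.17102944]), array([ 0.16810676, -0.01680147, -0.9856256 ]))
(array([ 120.1764371 ,  832.45921899, 1031.71163446]), array([ 0.31072095, -0.63070254, -0.71110252]))
{'clock': 0.1, 'q': array([-1.30777706e+00,  1.16422786e-01,  1.44221352e+00,  2.12199885e-05,
        1.58399393e+00, -3.78018293e-02]), 'joint_velocities': array([ 0.00024039, -0.00134622, -0.00272949, -0.00226986,  0.00125035,
       -0.00057133]), 'joint_torque': array([ 2.57068976e-03, -7.33662415e+01, -6.33786464e+01, -1.02601985e-04,
        5.31402227e-03, -6.78625199e-06]), 'eef_pos': array([ 199.95600292, -644.51951924,  230.63691874]), 'tcp_rot': array([-5.16697778e-04,  9.88709490e-01,  1.49844169e-01, -4.77551044e-05]), 'wrist_force': array([ 0.39791997, -0.60159805,  0.36077729]), 'moment': array([-0.0130614 ,  0.07012533, -0.03823138]), 'gripper_force': 0.0, 'opening': 85.61675418735929}
```

View pics/top0.png

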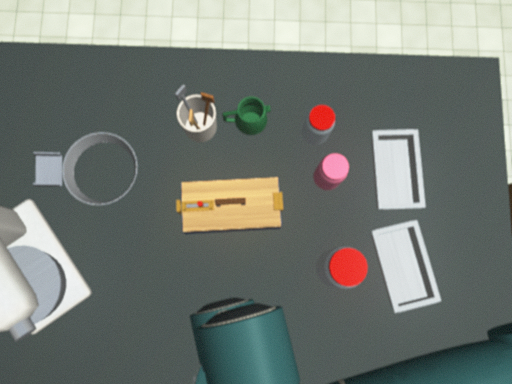

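View pics/side0.png

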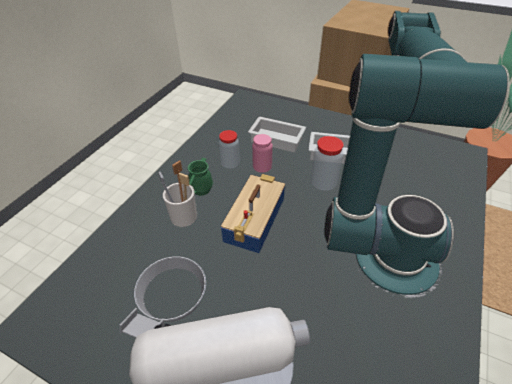

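Top view: the carrier is at (231,205), with the brass keeper at its left end (180,205), the red knob at (200,204) and the dark handle at (231,202). Things that look alike:
- **Red:** the bolt knob (200,204), the small red-capped jar (321,118), which is the listed jar, and the big red-capped jar (347,267), a decoy.
- **Pink:** the jar at (334,168), a decoy.
- **Carrier:** the only blue box with a light wood lid.

Next I'll measure the knob, handle and lid.

Run:
```python
from h import *
T=np.load('pics/top0.npz');S=np.load('pics/side0.npz')
def blob(d,box,fn):
    x0,y0,x1,y1=box;f=d['f'][y0:y1,x0:x1].astype(int);m=fn(f[...,0],f[...,1],f[...,2])
    ys,xs=np.nonzero(m);return np.array([xs.mean()+x0,ys.mean()+y0]),len(xs),(np.c_[xs+x0,ys+y0]).astype(np.float32)
red=lambda r,g,b:(r>110)&(g<70)&(b<70)
dark=lambda r,g,b:(r<130)&(r>g+15)&(g>b)
kt,n1,_=blob(T,(190,195,212,215),red);ks,n2,_=blob(S,(235,200,260,225),red)
ht,n3,hp=blob(T,(212,194,250,212),dark);hs,n4,_=blob(S,(245,180,265,210),dark)
print(kt,n1,ks,n2,ht,n3,hs,n4)
def tri(a,b):
    c1,v1=ray(T,a);c2,v2=ray(S,b);A=np.c_[v1,-v2];s=np.linalg.lstsq(A,c2-c1,rcond=None)[0]
    p,q=c1+s[0]*v1,c2+s[1]*v2;return (p+q)/2,np.linalg.norm(p-q)
print('knob',onz(T,kt,134),tri(kt,ks));print('handle',onz(T,ht,148),tri(ht,hs))
lid=lambda r,g,b:(r>140)&(g>100)&(b<r-40)
_,n,p=blob(T,(170,170,295,240),lid)
m=np.zeros((384,512),np.uint8);m[p[:,1].astype(int),p[:,0].astype(int)]=1
m=cv2.morphologyEx(m,cv2.MORPH_OPEN,np.ones((22,5),np.uint8))
c=max(cv2.findContours(m,0,2)[0],key=cv2.contourArea);r=cv2.minAreaRect(c);print(r)
P=[onz(T,u,88) for u in cv2.boxPoints(r)];P=np.array(P);print(P.round(1),P.mean(0))
e=P[[1,2,3,0]]-P;print(np.linalg.norm(e,axis=1),np.degrees(np.arctan2(e[:,1],e[:,0])))
a=cv2.resize(T['f'][165:245,165:300],None,fx=5.5,fy=5.5,interpolation=2)[:300,:];a=cv2.resize(T['f'][170:240,165:300],(790,300));b=cv2.resize(S['f'][165:260,195:320],(395,300))
cv2.imwrite('pics/crop.png',np.vstack([a,np.hstack([b,np.zeros_like(b)])])[...,::-1])
```

```text
[199.76923077 203.76923077] 13 [245.46666667 214.        ] 15 [229.832 201.312] 125 [254.36842105 193.28947368] 76
knob [504.90207722 132.60239136 134.        ] (array([506.19387099, 133.76293656, 119.8850072 ]), np.float64(1.4955034061543742))
handle [511.84694471  50.40634359 148.        ] (array([512.42398226,  50.51496066, 140.77935894]), np.float64(1.0394807505328103))
((230.46548461914062, 204.84393310546875), (49.98344802856445, 98.17990112304688), 86.98721313476562)
[[571.1 195.6  88. ]
 [594.1 -83.2  88. ]
 [451.2 -93.   88. ]
 [429.5 180.9  88. ]] [511.4589408   50.07440822  88.        ]
[279.7846507  143.22479648 274.70943069 142.27312983] [ -85.28065038 -176.10228978   94.51723316    5.93689895]
```

View pics/crop.png

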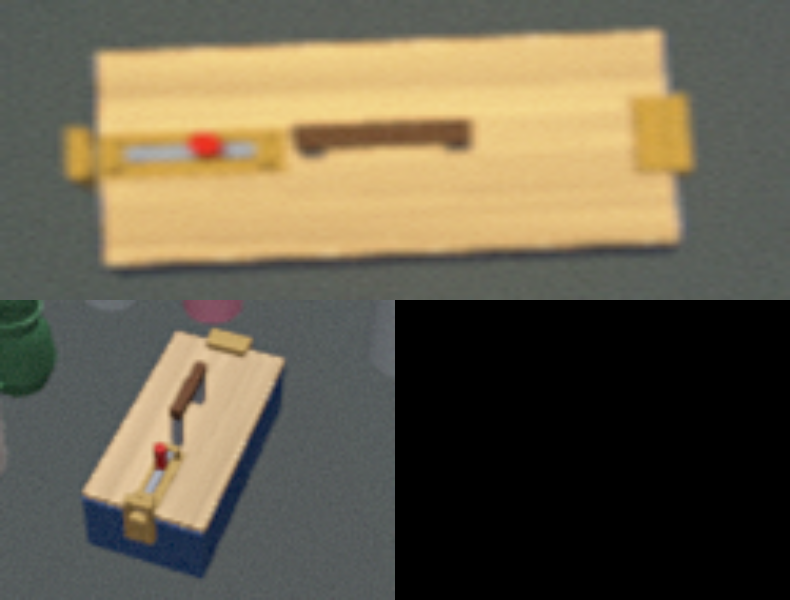

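The crop confirms it: bolt partly open with the knob at about lid x = 83, handle bar at (231,201), lid +x at about 94.6° world. Before the transit, I'll check how tall the jars along the path are.

Run:
```python
from h import *
T=np.load('pics/top0.npz');S=np.load('pics/side0.npz')
def tri(a,b):
    c1,v1=ray(T,a);c2,v2=ray(S,b);s=np.linalg.lstsq(np.c_[v1,-v2],c2-c1,rcond=None)[0]
    return ((c1+s[0]*v1+c2+s[1]*v2)/2).round()
print('big',tri((348,267),(330,145)),'small',tri((322,117),(229,136)),'pink',tri((335,167),(262,141)),'pan',onz(T,(406,265),62),onz(T,(399,170),62))
s=manip.get_state();from scipy.spatial.transform import Rotation as R
q=s['tcp_rot'];r=R.from_quat([q[1],q[2],q[3],q[0]]).as_matrix();print(r.round(3))
d=np.array([505.5,133,330])-s['eef_pos'];print(r.T@d/30)
```

```text
big [ 342. -260.  191.] small [ 755. -201.  145.] pink [ 617. -238.  137.] pan [ 355.55889153 -452.84745794   62.        ] [ 631.57212658 -440.62125126   62.        ]
[[ 0.955  0.296 -0.   ]
 [ 0.296 -0.955  0.001]
 [ 0.    -0.001 -1.   ]]
[ 17.40706004 -21.73907403  -3.28853026]
```

Call:
apply_moves(
  targets=[
    {"travel": [0, 0, -0.27], "delta_rot": [0, 0, -0.215], "gripper": 0},
    {"travel": [0, 0, -0.27], "delta_rot": [0, 0, -0.215], "gripper": 0},
    {"travel": [0, 0, -0.27], "delta_rot": [0, 0, -0.215], "gripper": 0},
    {"travel": [0, 0, -0.27], "delta_rot": [0, 0, -0.215], "gripper": 0},
    {"travel": [0, 0, -0.27], "delta_rot": [0, 0, -0.215], "gripper": 0},
    {"travel": [0, 0, -0.27], "delta_rot": [0, 0, -0.215], "gripper": 0},
    {"travel": [0, 0, -0.27], "delta_rot": [0, 0, -0.215], "gripper": 0},
    {"travel": [0, 0, -0.27], "delta_rot": [0, 0, -0.215], "gripper": 0},
    {"travel": [0, 0, -0.27], "delta_rot": [0, 0, -0.215], "gripper": 0},
    {"travel": [0, 0, -0.27], "delta_rot": [0, 0, -0.215], "gripper": 0},
    {"travel": [0, 0, -0.27], "delta_rot": [0, 0, -0.215], "gripper": 0},
    {"travel": [0, 0, -0.27], "delta_rot": [0, 0, -0.215], "gripper": 0},
    {"travel": [0, 0, 0], "delta_rot": [0, 0, 0], "gripper": 0},
  ],
)

```text
clock: 1.18
eef_pos: [200.0, -644.9, 329.9]
tcp_rot: [0.001, 0.676, 0.737, -0.0]
wrist_force: [-0.4, -0.3, 0.4]
opening: 85.4
gripper_force: 0.0
```

Call:
apply_moves(
  targets=[
    {"travel": [0.5, 0.25, 0], "delta_rot": [0, 0, 0], "gripper": 0},
    {"travel": [0.9, 0.44, 0], "delta_rot": [0, 0, 0], "gripper": 0},
    {"travel": [0.9, 0.44, 0], "delta_rot": [0, 0, 0], "gripper": 0},
    {"travel": [0.9, 0.44, 0], "delta_rot": [0, 0, 0], "gripper": 0},
    {"travel": [0.9, 0.44, 0], "delta_rot": [0, 0, 0], "gripper": 0},
    {"travel": [0.9, 0.44, 0], "delta_rot": [0, 0, 0], "gripper": 0},
    {"travel": [0.9, 0.44, 0], "delta_rot": [0, 0, 0], "gripper": 0},
    {"travel": [0.9, 0.44, 0], "delta_rot": [0, 0, 0], "gripper": 0},
    {"travel": [0.9, 0.44, 0], "delta_rot": [0, 0, 0], "gripper": 0},
    {"travel": [0.9, 0.44, 0], "delta_rot": [0, 0, 0], "gripper": 0},
    {"travel": [0.9, 0.44, 0], "delta_rot": [0, 0, 0], "gripper": 0},
    {"travel": [0.9, 0.44, 0], "delta_rot": [0, 0, 0], "gripper": 0},
    {"travel": [0.9, 0.44, 0], "delta_rot": [0, 0, 0], "gripper": 0},
    {"travel": [0.9, 0.44, 0], "delta_rot": [0, 0, 0], "gripper": 0},
    {"travel": [0.9, 0.44, 0], "delta_rot": [0, 0, 0], "gripper": 0},
    {"travel": [0.9, 0.44, 0], "delta_rot": [0, 0, 0], "gripper": 0},
    {"travel": [0.9, 0.44, 0], "delta_rot": [0, 0, 0], "gripper": 0},
    {"travel": [0.9, 0.44, 0], "delta_rot": [0, 0, 0], "gripper": 0},
    {"travel": [0.5, 0.25, 0], "delta_rot": [0, 0, 0], "gripper": 0},
    {"travel": [0, 0, 0], "delta_rot": [0, 0, 0], "gripper": 0},
  ],
)

```text
clock: 2.85
eef_pos: [399.8, -135.5, 327.9]
tcp_rot: [-0.0, 0.678, 0.735, 0.0]
wrist_force: [0.2, -0.8, -0.1]
opening: 85.2
gripper_force: 0.0
```

Call:
apply_moves(
  targets=[
    {"travel": [0.5, 0.25, 0], "delta_rot": [0, 0, 0], "gripper": 0},
    {"travel": [0.95, 0.46, 0], "delta_rot": [0, 0, 0], "gripper": 0},
    {"travel": [0.95, 0.46, 0], "delta_rot": [0, 0, 0], "gripper": 0},
    {"travel": [0.95, 0.46, 0], "delta_rot": [0, 0, 0], "gripper": 0},
    {"travel": [0.95, 0.46, 0], "delta_rot": [0, 0, 0], "gripper": 0},
    {"travel": [0.95, 0.46, 0], "delta_rot": [0, 0, 0], "gripper": 0},
    {"travel": [0.95, 0.46, 0], "delta_rot": [0, 0, 0], "gripper": 0},
    {"travel": [0.95, 0.46, 0], "delta_rot": [0, 0, 0], "gripper": 0},
    {"travel": [0.95, 0.46, 0], "delta_rot": [0, 0, 0], "gripper": 0},
    {"travel": [0.5, 0.3, 0], "delta_rot": [0, 0, 0], "gripper": 0},
    {"travel": [0, 0, 0], "delta_rot": [0, 0, 0], "gripper": 0},
    {"travel": [0, 0, 0], "delta_rot": [0, 0, 0], "gripper": 0},
  ],
)

```text
clock: 3.85
eef_pos: [504.9, 129.6, 327.6]
tcp_rot: [-0.0, 0.678, 0.735, -0.001]
wrist_force: [-0.5, -0.7, -0.6]
opening: 85.4
gripper_force: 0.0
```

Run:
```python
from h import *
d=grab('wrist','w1');s=manip.get_state();print(s['eef_pos'],s['q'],s['wrist_force']);print(proj(d,[505.5,133,134]),proj(d,[512,50,148]))
```

```text
[504.68392119 128.97291211 327.92644253] [ 2.01375353e-01 -2.28714990e-01  1.61738207e+00 -2.76361656e-04
  1.75387696e+00  1.22340224e-01] [ 0.08095498 -0.13690194 -0.74030724]
[258.42281282 164.67850035] [258.35507176 226.97587402]
```

View pics/w1.png

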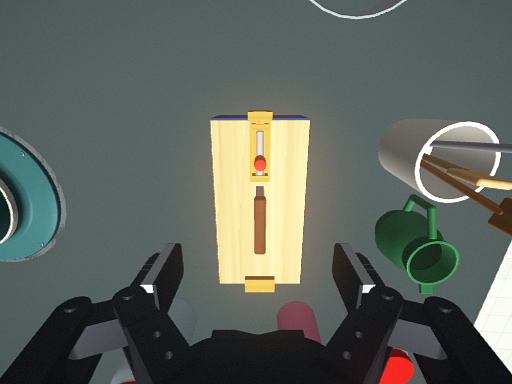

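The wrist view shows the red knob at (260,163), the handle bar at (260,222), the keeper at the top (260,116) and the catch at (260,284). The way down is free. I'll refine the poses from this view.

Run:
```python
from h import *
d=np.load('pics/w1.npz');f=d['f'].astype(int);r,g,b=f[...,0],f[...,1],f[...,2]
w=np.zeros(r.shape,bool);w[110:290,205:315]=1
m=(r>110)&(g<90)&(b<90)&w;ys,xs=np.nonzero(m);print('knob px',xs.min(),xs.max(),ys.min(),ys.max(),onz(d,(xs.mean(),ys.mean()),131))
m=(r<160)&(r>g+15)&(g>b)&w;m[:194]=0;m[256:]=0
c=max(cv2.findContours(m.astype(np.uint8),0,2)[0],key=cv2.contourArea);R=cv2.minAreaRect(c);print(R,onz(d,R[0],148))
ys,xs=np.nonzero(m);print(ys.min(),ys.max(),onz(d,(260,ys.min()),148),onz(d,(260,ys.max()),148))
vx=cv2.fitLine(np.float32([onz(d,p,148)[:2] for p in zip(xs,ys)]),2,0,.01,.01).ravel();print('bar dir',np.degrees(np.arctan2(vx[1],vx[0])))
for e in ((218,302),):
  L=[];Rr=[]
  for y in range(130,275,5):
    lid=np.nonzero((r[y]>170)&(g[y]>130)&w[y])[0];L.append(onz(d,(lid.min()-.5,y),88)[:2]);Rr.append(onz(d,(lid.max()+.5,y),88)[:2])
  for Q in(L,Rr):
    v=cv2.fitLine(np.float32(Q),2,0,.01,.01).ravel();print(np.degrees(np.arctan2(v[1],v[0])),v[2:])
```

```text
knob px 246 272 110 278 [511.24686562  77.93911535 131.        ]
((259.5, 223.5), (59.0, 11.0), 90.0) [513.12783243  55.32787396 148.        ]
194 253 [510.34525074  97.63775555 148.        ] [517.54894774   9.56838183 148.        ]
bar dir -83.636696
-85.472046 [442.61377  56.7161 ]
-85.4606 [582.78424  67.79985]
```

Call:
apply_moves(
  targets=[
    {"travel": [0.15, 0.07, 0.5], "delta_rot": [0, 0, 0], "gripper": 0},
    {"travel": [0, 0, 0.8], "delta_rot": [0, 0, 0], "gripper": 0.3},
    {"travel": [0, 0, 0.8], "delta_rot": [0, 0, 0], "gripper": 0.3},
    {"travel": [0, 0, 0.8], "delta_rot": [0, 0, 0], "gripper": 0.3},
    {"travel": [0, 0, 0.8], "delta_rot": [0, 0, 0], "gripper": 0.3},
    {"travel": [0, 0, 0.8], "delta_rot": [0, 0, 0], "gripper": 0.3},
    {"travel": [0, 0, 0.8], "delta_rot": [0, 0, 0], "gripper": 0.3},
    {"travel": [0, 0, 0.8], "delta_rot": [0, 0, 0], "gripper": 0.3},
    {"travel": [0, 0, 0.5], "delta_rot": [0, 0, 0], "gripper": 0.3},
    {"travel": [0, 0, 0], "delta_rot": [0, 0, 0], "gripper": 0.3},
  ],
)

```text
clock: 4.73
eef_pos: [504.7, 132.9, 126.4]
tcp_rot: [-0.001, 0.679, 0.734, -0.002]
wrist_force: [-1.3, -1.3, 0.1]
opening: 59.8
gripper_force: 0.0
```

Run:
```python
from h import *
d=grab('wrist','w2');s=manip.get_state();print(s['eef_pos'],s['wrist_force'],s['opening'])
e=grab('side','s2')
a=cv2.resize(d['frame'],(480,360));b=cv2.resize(e['frame'][150:270,200:320],(300,360));cv2.imwrite('pics/c2.png',np.hstack([a,b])[...,::-1])
```

```text
[505.46865172 133.1509861  128.7402178 ] [-0.50642315 -0.88561738  0.23637373] 59.61367636152754
```

View pics/c2.png

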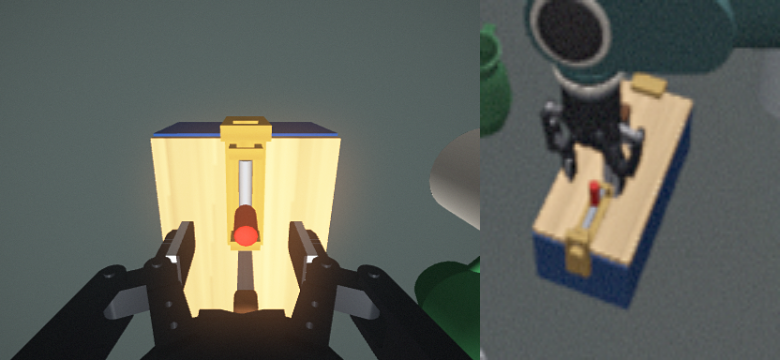

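The knob's red top is at (245,237), centred between the pads (178 and 305). I'll check the along-axis offset numerically.

Run:
```python
from h import *
d=np.load('pics/w2.npz');f=d['f'].astype(int);r,g,b=f[...,0],f[...,1],f[...,2]
m=(r>110)&(g<110)&(b<110)&(r>g+50);m[:210]=0;m[275:]=0;m[:,:240]=0;m[:,285:]=0
ys,xs=np.nonzero(m);print(xs.min(),xs.max(),ys.min(),ys.max())
print(onz(d,(261,253),134),onz(d,((xs.min()+xs.max())/2,ys.max()),134), proj(d,[505.5,133,134]))
```

```text
249 275 218 262
[506.80235954 131.15629874 134.        ] [507.91317295 124.99101708 134.        ] [259.0592354  250.14779251]
```

Call:
apply_moves(
  targets=[
    {"travel": [0, 0.04, 0.4], "delta_rot": [0, 0, 0], "gripper": 0.3},
    {"travel": [0, 0, 0.3], "delta_rot": [0, 0, 0], "gripper": 0.3},
    {"travel": [0, 0, 0], "delta_rot": [0, 0, 0], "gripper": 0.6},
    {"travel": [0, 0, 0], "delta_rot": [0, 0, 0], "gripper": 0.8},
    {"travel": [0, 0, 0], "delta_rot": [0, 0, 0], "gripper": 1},
    {"travel": [0, 0, 0], "delta_rot": [0, 0, 0], "gripper": 1},
    {"travel": [0, 0, 0], "delta_rot": [0, 0, 0], "gripper": 1},
    {"travel": [0, 0, 0], "delta_rot": [0, 0, 0], "gripper": 1},
  ],
  squeeze=25,
)

```text
clock: 5.5
eef_pos: [507.9, 134.3, 110.1]
tcp_rot: [0.0, 0.678, 0.735, 0.0]
wrist_force: [0.8, 0.9, 2.6]
opening: 14.5
gripper_force: 25.1
```

Call:
apply_moves(
  targets=[
    {"travel": [0.12, 0, 0], "delta_rot": [0, 0, 0], "gripper": 1},
    {"travel": [0.12, 0, 0], "delta_rot": [0, 0, 0], "gripper": 1},
    {"travel": [0.12, 0, 0], "delta_rot": [0, 0, 0], "gripper": 1},
    {"travel": [0.12, 0, 0], "delta_rot": [0, 0, 0], "gripper": 1},
    {"travel": [0.12, 0, 0], "delta_rot": [0, 0, 0], "gripper": 1},
    {"travel": [0.12, 0, 0], "delta_rot": [0, 0, 0], "gripper": 1},
    {"travel": [0.12, 0, 0], "delta_rot": [0, 0, 0], "gripper": 1},
    {"travel": [0.12, 0, 0], "delta_rot": [0, 0, 0], "gripper": 1},
    {"travel": [0, 0, 0], "delta_rot": [0, 0, 0], "gripper": 1},
  ],
)

```text
clock: 6.25
eef_pos: [505.6, 163.8, 110.1]
tcp_rot: [0.0, 0.678, 0.735, 0.001]
wrist_force: [0.4, 1.8, 5.1]
opening: 14.8
gripper_force: 25.3
```

Call:
apply_moves(
  targets=[
    {"travel": [0.04, 0, 0], "delta_rot": [0, 0, 0], "gripper": 1},
    {"travel": [0.04, 0, 0], "delta_rot": [0, 0, 0], "gripper": 1},
    {"travel": [0.04, 0, 0], "delta_rot": [0, 0, 0], "gripper": 1},
    {"travel": [0, 0, 0], "delta_rot": [0, 0, 0], "gripper": 1},
  ],
)

```text
clock: 6.58
eef_pos: [505.3, 166.8, 110.0]
tcp_rot: [0.0, 0.678, 0.735, 0.0]
wrist_force: [0.9, -2.0, 5.5]
opening: 15.0
gripper_force: 25.3
```

Call:
apply_moves(
  targets=[
    {"travel": [0.04, 0, 0], "delta_rot": [0, 0, 0], "gripper": 1},
    {"travel": [0.04, 0, 0], "delta_rot": [0, 0, 0], "gripper": 1},
    {"travel": [0, 0, 0], "delta_rot": [0, 0, 0], "gripper": 1},
    {"travel": [0, 0, 0], "delta_rot": [0, 0, 0], "gripper": 1},
  ],
)

```text
clock: 6.92
eef_pos: [505.2, 168.5, 110.0]
tcp_rot: [0.001, 0.678, 0.735, -0.0]
wrist_force: [0.2, -8.9, 6.6]
opening: 14.9
gripper_force: 25.4
```

Call:
apply_moves(
  targets=[
    {"travel": [0, 0, 0], "delta_rot": [0, 0, 0], "gripper": 0.3},
    {"travel": [0, 0, 0], "delta_rot": [0, 0, 0], "gripper": 0.3},
    {"travel": [0, 0, 0], "delta_rot": [0, 0, 0], "gripper": 0.3},
    {"travel": [0, 0, -0.5], "delta_rot": [0, 0, 0], "gripper": 0.3},
    {"travel": [0, 0, -0.8], "delta_rot": [0, 0, 0], "gripper": 0.3},
    {"travel": [-0.8, 0, -0.8], "delta_rot": [0, 0, 0], "gripper": 0.3},
    {"travel": [-0.8, 0, -0.5], "delta_rot": [0, 0, 0], "gripper": 0.3},
    {"travel": [-0.8, 0, 0], "delta_rot": [0, 0, 0], "gripper": 0.3},
    {"travel": [-0.8, 0, 0], "delta_rot": [0, 0, 0], "gripper": 0.3},
    {"travel": [-0.65, 0, 0], "delta_rot": [0, 0, 0], "gripper": 0.3},
    {"travel": [0, 0, 0], "delta_rot": [0, 0, 0], "gripper": 0.3},
    {"travel": [0, 0, 0], "delta_rot": [0, 0, 0], "gripper": 0.3},
  ],
)

```text
clock: 7.92
eef_pos: [514.2, 53.2, 187.3]
tcp_rot: [-0.0, 0.679, 0.735, 0.0]
wrist_force: [-1.2, 0.4, 0.0]
opening: 59.8
gripper_force: 0.0
```

Run:
```python
from h import *
d=grab('wrist','w3');s=manip.get_state();print(s['eef_pos'],s['wrist_force'],s['opening'])
for X in ([505.5,133,134],[503,167,134],[512.5,51,148]):print(proj(d,X))
```

```text
[514.13093771  53.87639117 187.34818242] [-0.48674322  0.37783645 -0.44203124] 59.7295839733145
[254.27367564 105.3794399 ]
[254.32993598  51.7471626 ]
[255.22204989 219.31780321]
```

View pics/w3.png

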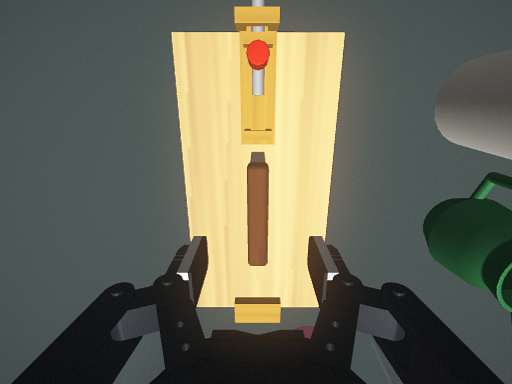

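The knob is now at (258,53), against the keeper end, and the steel tip sticks out beyond the keeper at (258,3), so the bolt is home. The bar's top runs from (258,163) to (258,265).

Run:
```python
from h import *
d=np.load('pics/w3.npz')
print(onz(d,(258,163),148),onz(d,(258,265),148),onz(d,(258,53),134))
```

```text
[511.14809393  94.82192587 148.        ] [517.83021072  10.52374276 148.        ] [505.50206321 166.44369512 134.        ]
```

Call:
apply_moves(
  targets=[
    {"travel": [-0.04, 0, 0.5], "delta_rot": [0, 0, 0], "gripper": 0.3},
    {"travel": [0, 0, 0.7], "delta_rot": [0, 0, 0], "gripper": 0.3},
    {"travel": [0, 0, 0.6], "delta_rot": [0, 0, 0], "gripper": 0.3},
    {"travel": [0, 0, 0.4], "delta_rot": [0, 0, 0], "gripper": 0.3},
    {"travel": [0, 0, 0], "delta_rot": [0, 0, 0], "gripper": 0.6},
    {"travel": [0, 0, 0], "delta_rot": [0, 0, 0], "gripper": 0.8},
    {"travel": [0, 0, 0], "delta_rot": [0, 0, 0], "gripper": 1},
    {"travel": [0, 0, 0], "delta_rot": [0, 0, 0], "gripper": 1},
    {"travel": [0, 0, 0], "delta_rot": [0, 0, 0], "gripper": 1},
    {"travel": [0, 0, 0], "delta_rot": [0, 0, 0], "gripper": 1},
  ],
  squeeze=90,
)

```text
clock: 8.8
eef_pos: [514.8, 52.8, 123.0]
tcp_rot: [0.001, 0.678, 0.735, 0.001]
wrist_force: [-1.7, 1.7, 7.0]
opening: 14.5
gripper_force: 88.9
```

Gripped. I'll lift slowly by about 105 mm.

Call:
apply_moves(
  targets=[
    {"travel": [0, 0, -0.1], "delta_rot": [0, 0, 0], "gripper": 1},
    {"travel": [0, 0, -0.15], "delta_rot": [0, 0, 0], "gripper": 1},
    {"travel": [0, 0, -0.2], "delta_rot": [0, 0, 0], "gripper": 1},
    {"travel": [0, 0, -0.25], "delta_rot": [0, 0, 0], "gripper": 1},
    {"travel": [0, 0, -0.25], "delta_rot": [0, 0, 0], "gripper": 1},
    {"travel": [0, 0, -0.25], "delta_rot": [0, 0, 0], "gripper": 1},
    {"travel": [0, 0, -0.25], "delta_rot": [0, 0, 0], "gripper": 1},
    {"travel": [0, 0, -0.25], "delta_rot": [0, 0, 0], "gripper": 1},
    {"travel": [0, 0, -0.25], "delta_rot": [0, 0, 0], "gripper": 1},
    {"travel": [0, 0, -0.25], "delta_rot": [0, 0, 0], "gripper": 1},
    {"travel": [0, 0, -0.25], "delta_rot": [0, 0, 0], "gripper": 1},
    {"travel": [0, 0, -0.25], "delta_rot": [0, 0, 0], "gripper": 1},
    {"travel": [0, 0, -0.25], "delta_rot": [0, 0, 0], "gripper": 1},
    {"travel": [0, 0, -0.25], "delta_rot": [0, 0, 0], "gripper": 1},
    {"travel": [0, 0, -0.2], "delta_rot": [0, 0, 0], "gripper": 1},
    {"travel": [0, 0, -0.15], "delta_rot": [0, 0, 0], "gripper": 1},
    {"travel": [0, 0, -0.1], "delta_rot": [0, 0, 0], "gripper": 1},
    {"travel": [0, 0, 0], "delta_rot": [0, 0, 0], "gripper": 1},
    {"travel": [0, 0, 0], "delta_rot": [0, 0, 0], "gripper": 1},
    {"travel": [0, 0, 0], "delta_rot": [0, 0, 0], "gripper": 1},
  ],
)

```text
clock: 10.47
eef_pos: [514.1, 52.6, 230.6]
tcp_rot: [-0.0, 0.678, 0.735, -0.0]
wrist_force: [0.7, -0.1, -7.0]
opening: 14.4
gripper_force: 88.7
```

Call:
apply_moves(
  targets=[
    {"travel": [0, 0, 0], "delta_rot": [0, 0, 0], "gripper": 1},
    {"travel": [0, 0, 0], "delta_rot": [0, 0, 0], "gripper": 1},
    {"travel": [0, 0, 0], "delta_rot": [0, 0, 0], "gripper": 1},
    {"travel": [0, 0, 0], "delta_rot": [0, 0, 0], "gripper": 1},
    {"travel": [0, 0, 0], "delta_rot": [0, 0, 0], "gripper": 1},
    {"travel": [0, 0, 0], "delta_rot": [0, 0, 0], "gripper": 1},
    {"travel": [0, 0, 0], "delta_rot": [0, 0, 0], "gripper": 1},
    {"travel": [0, 0, 0], "delta_rot": [0, 0, 0], "gripper": 1},
  ],
)

```text
clock: 11.13
eef_pos: [514.3, 52.6, 231.0]
tcp_rot: [-0.0, 0.678, 0.735, 0.0]
wrist_force: [1.1, -0.1, -7.6]
opening: 14.4
gripper_force: 88.7
```

Run:
```python
from h import *
d=grab('wrist','w4');s=manip.get_state();print(s['eef_pos'],s['wrist_force'],s['moment'],s['opening'])
e=grab('side','s4')
a=cv2.resize(d['frame'],(400,300));b=cv2.resize(e['frame'][100:280,160:340],(400,300*4//3))
a=np.vstack([a,np.zeros((100,400,3),np.uint8)]);cv2.imwrite('pics/c4.png',np.hstack([a,b])[...,::-1])
```

```text
[514.25788483  52.59220599 230.9824027 ] [-0.01611151 -0.29763581 -6.90676567] [-0.01545952 -0.01391021 -0.03226327] 14.444273676117714
```

View pics/c4.png

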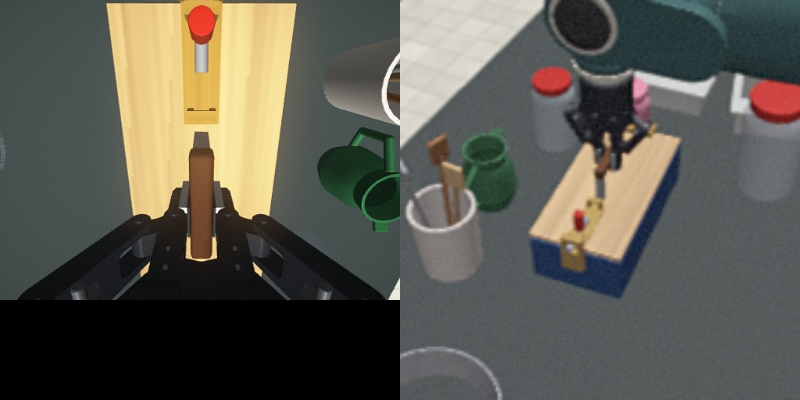

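The whole carrier hangs level from the handle, bolt tip through the keeper. The load is about 7 N, which matches box plus lid, and it's about 108 mm clear of the counter. Handing in.

```bash
python3 -c "from cell import manip;print(manip.job_done())"
```

```text
the job is handed in; nothing more can be done
None
```

The bolt is pushed home through the keeper, and at hand-in the gripper was holding the carrier level and still by its handle, about 108 mm above the counter. The hand-in returned no verdict.

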